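Load a thin carrier plate into its nest from a stack at the table edge

ROBOT

A 7-joint arm with a two-finger parallel gripper is mounted at the origin on a cart in front of the work surface, level with it; the furniture and walls round the work are solid. World frame = base frame: x ahead of the robot, y to its left, z up, the work surface at z = 0. Lengths are in mm, angles in rad, forces in N, time in s.
With the tool pointing down it reaches from about 400 to 875 mm from the base axis. Payload 4.4 kg.
Tool frame: the origin (TCP) lies on the centre line of the jaws, within the pads' length; the fingertips stand 11 mm ahead of it and the grasp point (between the pads) lies 8 mm behind it (ctrl.tips_ahead is the distance from the TCP to the fingertips, in mm); z points along the fingers, y is the line along which they close (so a half turn about z gives the same grasp; the last joint's range is limited). The gripper opens to 85 mm and grips with 20 to 120 N. Pads are 22 mm wide; open, the fingers measure 114 mm over their backs; the gripper's body (76 mm by 85 mm) begins 54 mm behind the grasp point. The pads swing forward as they close: fully open they stand 13 mm farther back than shut.
Start: joints at [-1.246, 0.628, 0.038, 1.517, -0.027, 0.996, -0.02], TCP at [247.582, 601.017, 242.313] pointing down, gripper open.
Joint ranges: [-3.06, 3.06], [-0.37, 2.12], [-1.25, 1.32], [0.18, 2.47], [-1.1, 4.24], [0.23, 1.98], [-2.94, 2.94]. Speed limits (rad/s): [2.57, 2.57, 3.14, 3.14, 3.14, 3.14, 3.14].

INTERFACE

Orientations are given as [roll, pitch, yaw] about the fixed x, y, z axes, in that order (R = Rz(yaw) Ry(pitch) Rx(roll)).
In Python, from cell import ctrl, eyes, job gives the robot as it stands. The module is installed in compiled form; this text tells all that it offers.
- The arm moves only by the tool carry_out, never from a script. Its argument "moves" is a list of rows, each an object of numbers: "tx", "ty", "tz": the shift along the tool's x, y, z as a fraction of full scale; "twist": the turn about the tool's z as a fraction of full scale; "fingers": the opening, from 0 (shut) to 1 (fully open). In form: [{"tx": .., "ty": .., "tz": .., "twist": .., "fingers": ..}, ...]. A call has 1 to 12 rows; each row shifts and turns the commanded pose from where the row before left it, along the tool's axes as they then stand; what a row does not reach is not made up. Full scale, the value 1, is 0.3 m for a shift and pi rad for a turn. A row lasts 1/8 s, in which the tool goes at most 62.5 mm and 10.7 degrees, less where a joint would pass 70% of its speed; a pose out of reach is approached as far as the arm can. A call with a number of a shift or a turn outside -1 to 1 is refused whole. A call with a gripper value outside its range is refused whole. The fingers move at their own pace and stop on an object; the grip force is fixed at half the most. Time passes only in rows, so rows that do not move let the fingers close. It gives the time, the measured TCP pose, the force, the opening and the grip force at its end, in the units of the state.
- ctrl.read_state(): the state, without advancing time (a new reading comes with each control period).
- eyes.get_image(name): name is "scene" or "top" or "wrist"; returns a dict with "color" (400x640x3 uint8, blue, green, red), "fovy" (degrees; the focal length in pixels is half the picture's height over the tangent of half this angle, whatever the lens; pixels are square), "cx", "cy" (the principal point, pixels), "k1" (the pictures are not rectified: a ray, as slopes to the right and down, at radius r is drawn at 1 + k1 r^2 times it, then the intrinsics apply), "world_from_camera" (4x4, takes a point from camera to world coordinates). Camera axes: x right, y up, looking along -z (the intrinsics and any distortion apply to the point x, -y, -z); pixel columns grow to the right and rows downward; lengths in mm; the calibration is good to about 2 mm. A picture is of the moment at which its call begins. There is no depth.
- job.finish_job(): hands the job in; it is judged then, once.
The state is a dict: "clock": time; "qpos": joint angles; "qd": joint speeds; "tau": joint torques, N m; "eef_pos": TCP position; "tool_rot": TCP orientation; "force": force on the tool from outside, world axes, zero at the start; "torque": the same for the moment, N m; "width": finger opening in mm; "gripper_force": force on a finger pad.
Only numpy, scipy, OpenCV 4.12 (cv2) and the standard library are available. Lean on these libraries where they do the work, as an engineer would, in place of code of your own. Each camera call takes 0.05 s, during which the arm holds its last target. There are 200 camera calls.

TASK

Load the upper of the two stacked thin carrier plates, the one with the square specimen, into the nest. It is too thin to take up where it lies, so slide it, still lying flat, out over the front edge of the table until a good part of it overhangs, pinch it there by its two long sides and lay it flat and fully home in the nest. Leave the lower plate behind, do not touch the specimen, and do not disturb the tweezers, the hex key or the booklet of wipes.

Things in the scene. Friction and masses are not known exactly. Their poses are not given: they have to be found in the camera images.
- plate_center (a point): Centre, half-way up, of the upper carrier plate: plain aluminium, 120 mm long (x) x 50 wide (y) x 3 thick, 50 g, z up. At the start its length points roughly away from the robot and it lies on an equal lower plate: centre at z = 4.5 mm, top face 6 mm, front end 1 to 15 mm behind the table edge. It slides easily on the lower plate and tips off if its centre passes that plate's front end.
- plate_front (a point): Middle of the upper plate's front end (the short side towards the robot at the start), half-way up its thickness; 60 mm from plate_center along the plate's -x axis.
- specimen: Thin dark square specimen, 24 x 24 x 1.2 mm, glued on the middle of the upper plate's top face; origin at the centre of its underside. Not to be touched. The rest of the plate's top is bare.
- lower_center (a point): Centre, half-way up, of the lower carrier plate: same size, no specimen, loose on the table, centre at z = 1.5 mm. The table grips it better than it grips the upper plate.
- table_edge (a point): A point on the front edge of the table top (fixed). The edge is straight, runs along y at x = 0.408 m; the top is at z = 0. In front of it (smaller x) is free space down to the floor.
- nest_seat (a point): Centre of the nest's seat, 34 mm above the table; x along its length; fixed. The plate bridges two end blocks, the last 9 mm of each end on a block. Pocket 126 x 56 mm (3 mm play all round); lips rise 4 mm upright, then flare out to 12 mm above the seat. Side lips stand only along the plate's last 6 mm at each end. Either way round is right; the plate's centre then lies 1.5 mm above this point.
- nest: The nest; origin at the centre of its underside on the table, x along its length, z up. Dark foot 132 x 40 x 8 mm with two cap screws (up to 14 mm high); two aluminium end blocks 44 mm wide with bent steel lips, 140 mm over the end lips, 71 mm over the side lips, 46 mm high. Between the blocks (102 mm) it is open down to the foot, so fingers may reach past the plate's long sides there.
- black_tweezers: Black tweezers, 125 mm long, lying on the table right of the nest. Bystander.
- lens_wipes: Booklet of lens wipes, 107 x 77 x 7 mm, on the table to the left. Bystander.
- hex_key: Steel hex key, 85 mm long, on the table left of the stack. Bystander.

How it is judged (in metres and radians):
On the way, in this order (a step that is already met when the one before it is completed fails the run):
1. the upper plate, still lying flat on the stack, overhangs the table edge by at least 25 mm (world x of plate_front below 0.383 m and height (world z) of plate_center below 0.008 m and angle between plate_center's own z axis and vertical below 0.08 rad), for 0.2 s.
2. the fingers have lifted it off (height (world z) of plate_center above 0.02 m and contact force between the fingers and plate above 1 N), for 0.1 s.
At the end, for the whole second after the job is handed in: The upper plate rests flat in the nest, both ends on the seats: centre within 6 mm of the nest's in plan and 0 to 3 mm above the seat (1.5 when home), tilt under 0.04 rad, turned under 0.12 rad from the nest's length (either way round); the lower plate lies on the table within 30 mm of its start (horizontal distance between plate_center and nest_seat below 0.006 m and z of plate_center in the frame of nest_seat between 0 and 0.003 m and angle between plate_center's own z axis and vertical below 0.04 rad and angle between the x axis of plate_center and the x axis of nest_seat, either way round below 0.12 rad and linear speed of specimen below 0.01 m/s and height (world z) of lower_center below 0.005 m and distance of lower_center from where it was at the start of the episode below 0.03 m); the robot touches nothing.
It fails at once if the specimen is touched by the fingers (contact force between the fingers and specimen above 0.5 N).
It fails at once if the tweezers, hex key or booklet are pushed more than 25 mm (distance of any of black_tweezers, hex_key, lens_wipes from where it was at the start of the episode above 0.025 m).
It also fails if it takes over 58 s, if anything falls off the work surface, if the arm or the gripper's body presses on something with over 40 N, if the wrist force passes 120 N, or if a joint passes its speed limit or range.

## Working session

There is one attempt and no reset: what is moved stays moved. The work goes in short steps, Python scripts to look and compute and a tool call to move; the robot and the scene stay as the last step left them, time stands still between calls to the robot, and variables do not carry over. Pictures are saved under pics/ and viewed, at most 10 in all, crops included, and the job is handed in when it is done.

Besides the shell and the picture viewer there is one more tool, called after "Emit:" as name(argument=value, ...), one argument or row to a line, values as JSON. carry_out: Moves the arm, as the interface text tells. Its arguments: {"type":"object","properties":{"moves":{"type":"array","items":{"type":"object","properties":{"tx":{"type":"number","minimum":-1,"maximum":1},"ty":{"type":"number","minimum":-1,"maximum":1},"tz":{"type":"number","minimum":-1,"maximum":1},"twist":{"type":"number","minimum":-1,"maximum":1},"fingers":{"type":"number"}}}}},"required":["moves"]}

```bash
mkdir -p pics; cat > h.py <<'E'
import numpy as np, cv2
from cell import ctrl, eyes, job
def snap(n,tag):
    im=eyes.get_image(n); cv2.imwrite(f'pics/{tag}.png',im['color']); 
    np.save(f'pics/{tag}.npy',{k:v for k,v in im.items() if k!='color'},allow_pickle=True); return im
def load(tag): return np.load(f'pics/{tag}.npy',allow_pickle=True).item()
def px2w(im,uv,z):
    f=200/np.tan(np.radians(im['fovy'])/2); T=np.array(im['world_from_camera'])
    K=np.array([[f,0,im['cx']],[0,f,im['cy']],[0,0,1.]])
    p=cv2.undistortPoints(np.array(uv,float).reshape(-1,1,2),K,np.array([im['k1'],0,0,0.]))[:,0]
    d=np.c_[p[:,0],-p[:,1],-np.ones(len(p))]@T[:3,:3].T; o=T[:3,3]
    z=np.broadcast_to(z,len(p)); return o+d*((z-o[2])/d[:,2])[:,None]
E
python3 - <<'E'
from h import *
for n in ['scene','top']:
    im=snap(n,n+'0'); print(n,im['fovy'],im['cx'],im['cy'],im['k1'],np.round(im['world_from_camera'],3).tolist())
s=ctrl.read_state(); print({k:np.round(v,3) for k,v in s.items()},ctrl.tips_ahead)
E
```

```text
scene 42.97946177677523 313.4447994658945 203.71128602581186 -0.006131562688691987 [[0.851, 0.328, -0.411, -21.522], [-0.526, 0.525, -0.67, -594.786], [-0.004, 0.785, 0.619, 746.927], [0.0, 0.0, 0.0, 1.0]]
top 46.95463805948151 317.7640098850819 198.05868249825116 -0.12528942007287758 [[0.023, 0.994, -0.109, 294.711], [-1.0, 0.024, 0.002, 138.662], [0.005, 0.109, 0.994, 1413.457], [0.0, 0.0, 0.0, 1.0]]
{'clock': np.float64(0.1), 'qpos': array([-1.246,  0.629,  0.038,  1.518, -0.027,  0.996, -0.02 ]), 'qd': array([-0.001, -0.003,  0.002, -0.004,  0.001,  0.001, -0.   ]), 'tau': array([ 3.0000e-03, -5.6454e+01,  1.2300e+00, -1.9398e+01,  1.1000e-02,
        5.0000e-03,  0.0000e+00]), 'eef_pos': array([247.35 , 600.498, 241.495]), 'tool_rot': array([-3.14 , -0.   ,  2.751]), 'force': array([-0.437, -0.006, -0.12 ]), 'torque': array([ 0.009, -0.051,  0.02 ]), 'gripper_force': np.float64(0.0), 'width': np.float64(85.612)} 11.0
```

View pics/top0.png

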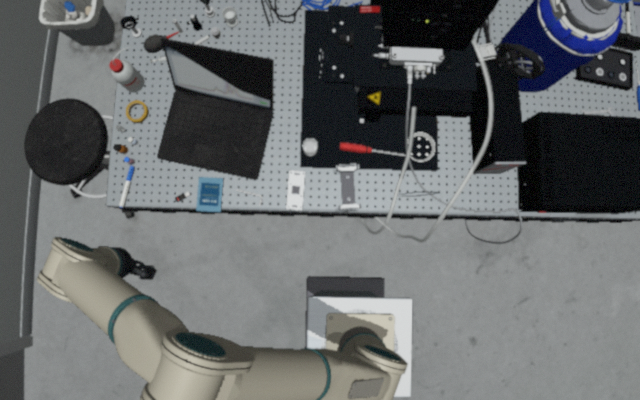

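View pics/scene0.png

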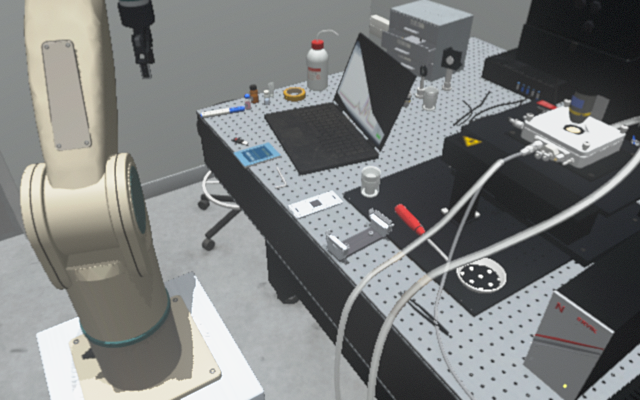

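The top view shows the stack at about (296,190) and the nest at about (347,187), with the tweezers near (420,193) and the booklet at (209,194). The scene view shows the plate at (316,204), the nest at (360,235) and the hex key at (281,176).

```bash
python3 - <<'E'
from h import *
a=cv2.imread('pics/top0.png')[155:220,265:375]; b=cv2.imread('pics/scene0.png')[160:270,240:410]
a=cv2.resize(a,None,fx=4.5,fy=4.5,interpolation=cv2.INTER_CUBIC); b=cv2.resize(b,None,fx=2.7,fy=2.7,interpolation=cv2.INTER_CUBIC)
w=max(a.shape[1],b.shape[1]); p=lambda i:cv2.copyMakeBorder(i,0,0,0,w-i.shape[1],0)
cv2.imwrite('pics/c0.png',np.vstack([p(a),p(b)]))
t=load('top0');s=load('scene0')
print(px2w(t,[[296,190]],6).round(),px2w(t,[[348,186]],38).round(),px2w(t,[[209,194]],5).round(),px2w(s,[[316,204]],7).round())
E
```

```text
[[472. 204.   6.]] [[484.  46.  38.]] [[454. 473.   5.]] [[474. 202.   7.]]
```

View pics/c0.png

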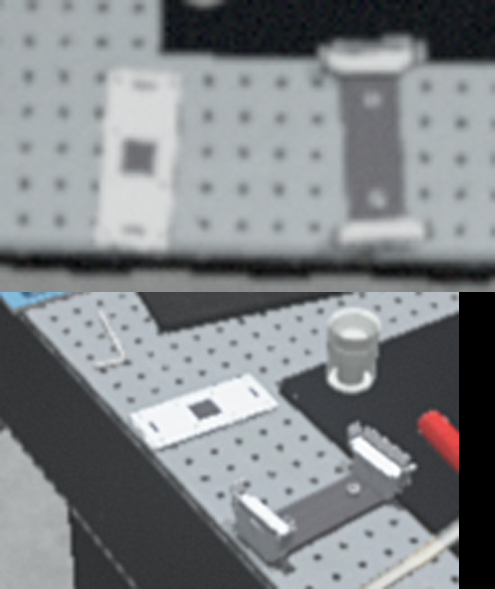

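The crop shows the plate long axis running almost along x, with the rear turned slightly to -y. The nest also lies along x. I'm moving over the stack now.

Emit:
carry_out(
  moves=[
    {"twist": -0.042},
    {"twist": -0.042},
    {"twist": -0.04},
    {"tx": -0.064,"ty": -0.12},
    {"tx": -0.064,"ty": -0.13},
    {"tx": -0.064,"ty": -0.13},
    {"tx": -0.064,"ty": -0.13},
    {"tx": -0.064,"ty": -0.13},
    {"tx": -0.064,"ty": -0.13},
    {"tx": -0.064,"ty": -0.13},
    {"tx": -0.064,"ty": -0.13},
    {"tx": -0.064,"ty": -0.13},
  ],
)

```text
validation failed for argument at $.mo...
```

Emit:
carry_out(
  moves=[
    {"tx": -0.06,"ty": -0.13},
    {"fingers": 0},
    {"fingers": 0},
    {"fingers": 0},
  ],
)

```text
validation failed for argument at $.mo...
```

```bash
python3 - <<'E'
from h import *
im=snap('wrist','w1'); print(im['fovy'],im['k1'],np.round(im['world_from_camera'],2).tolist())
s=ctrl.read_state(); print(s['clock'],s['eef_pos'],s['tool_rot'],s['qpos'].round(2) if hasattr(s['qpos'],'round') else s['qpos'],s['width'])
E
```

```text
62.75726453887405 -0.03793890642946702 [[0.38, -0.88, -0.28, 175.85], [0.92, 0.36, 0.12, 630.42], [-0.0, -0.3, 0.95, 372.93], [0.0, 0.0, 0.0, 1.0]]
0.15 [247.3963203  600.59107395 241.6116117 ] [-3.14013740e+00 -6.85509999e-06  2.75075440e+00] [-1.25  0.63  0.04  1.52 -0.03  1.   -0.02] 85.2257797512395
```

View pics/w1.png

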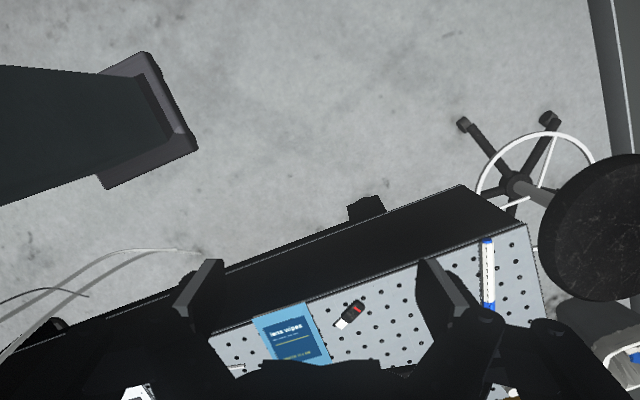

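The first wrist picture shows the booklet at (290,335) and the fingers at the bottom; the calls were refused, so the arm has not moved. I'll give every field in each row.

Emit:
carry_out(
  moves=[
    {"tx": 0,"ty": 0,"tz": 0,"twist": -0.042,"fingers": 1},
    {"tx": 0,"ty": 0,"tz": 0,"twist": -0.042,"fingers": 1},
    {"tx": 0,"ty": 0,"tz": 0,"twist": -0.04,"fingers": 1},
    {"tx": -0.064,"ty": -0.12,"tz": 0,"twist": 0,"fingers": 0},
    {"tx": -0.064,"ty": -0.13,"tz": 0,"twist": 0,"fingers": 0},
    {"tx": -0.064,"ty": -0.13,"tz": 0,"twist": 0,"fingers": 0},
    {"tx": -0.064,"ty": -0.13,"tz": 0,"twist": 0,"fingers": 0},
    {"tx": -0.064,"ty": -0.13,"tz": 0,"twist": 0,"fingers": 0},
    {"tx": -0.064,"ty": -0.13,"tz": 0,"twist": 0,"fingers": 0},
    {"tx": -0.064,"ty": -0.13,"tz": 0,"twist": 0,"fingers": 0},
    {"tx": -0.064,"ty": -0.13,"tz": 0,"twist": 0,"fingers": 0},
    {"tx": -0.064,"ty": -0.13,"tz": 0,"twist": 0,"fingers": 0},
  ],
)

```text
clock: 1.65
eef_pos: [420.4, 251.4, 242.2]
tool_rot: [-3.142, -0.0, 3.14]
force: [0.8, 0.2, -1.0]
width: -0.2
gripper_force: 0.0
```

Emit:
carry_out(
  moves=[
    {"tx": -0.06,"ty": -0.14,"tz": 0,"twist": 0,"fingers": 0},
    {"tx": 0,"ty": -0.1,"tz": 0,"twist": 0,"fingers": 0},
    {"tx": 0,"ty": 0,"tz": 0,"twist": 0,"fingers": 0},
    {"tx": 0,"ty": 0,"tz": 0,"twist": 0,"fingers": 0},
  ],
)

```text
clock: 2.15
eef_pos: [437.8, 181.6, 242.4]
tool_rot: [3.141, 0.0, 3.141]
force: [-0.6, 0.1, -0.6]
width: 0.2
gripper_force: 0.0
```

```bash
python3 - <<'E'
from h import *
im=snap('wrist','w2'); print(im['fovy'],im['k1'],np.round(im['world_from_camera'],2).tolist())
s=ctrl.read_state(); print(s['clock'],s['eef_pos'],s['tool_rot'],np.round(s['qpos'],2),s['width'],s['force'])
E
```

```text
62.75726453887405 -0.03793890642946702 [[0.0, -0.95, -0.3, 360.45], [1.0, 0.0, 0.0, 182.26], [0.0, -0.3, 0.95, 373.78], [0.0, 0.0, 0.0, 1.0]]
2.2 [437.73959189 182.01269683 242.33321999] [ 3.14077017e+00  1.22274445e-04 -3.14123095e+00] [-0.42  0.38 -0.05  1.99  0.03  0.77  1.09] 0.28754661144219845 [-0.50667693 -0.48546857 -0.05027455]
```

View pics/w2.png

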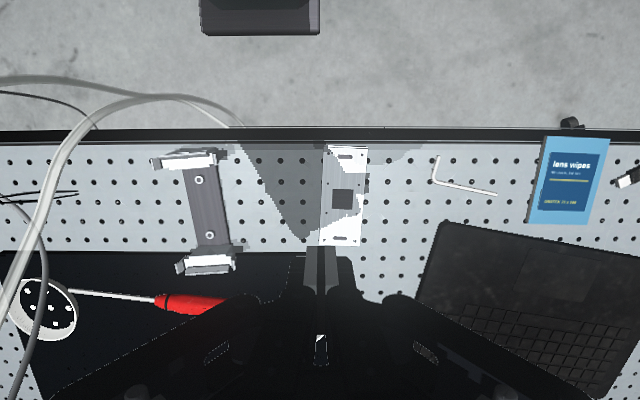

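The wrist view shows the plate from (322,146) to (364,245) with the specimen at (342,199), and the table edge at row ~140. The nest runs from (187,160) to (207,265). I'll zoom in for corner positions.

```bash
python3 - <<'E'
from h import *
i=cv2.imread('pics/w2.png'); a=i[125:285,140:270]; b=i[132:256,300:385]
a=cv2.resize(a,None,fx=3.6,fy=3.6,interpolation=cv2.INTER_CUBIC);b=cv2.resize(b,None,fx=4.6,fy=4.6,interpolation=cv2.INTER_CUBIC)
h=max(a.shape[0],b.shape[0]);p=lambda j:cv2.copyMakeBorder(j,0,h-j.shape[0],0,0,0); c=np.hstack([p(a),p(b)]);print(a.shape,b.shape,c.shape)
b1=i[132:256,300:385]
cv2.imwrite('pics/c2.png',c[:600,:800] if c.shape[1]<=800 else c)
E
```

```text
(576, 468, 3) (570, 391, 3) (576, 859, 3)
```

View pics/c2.png

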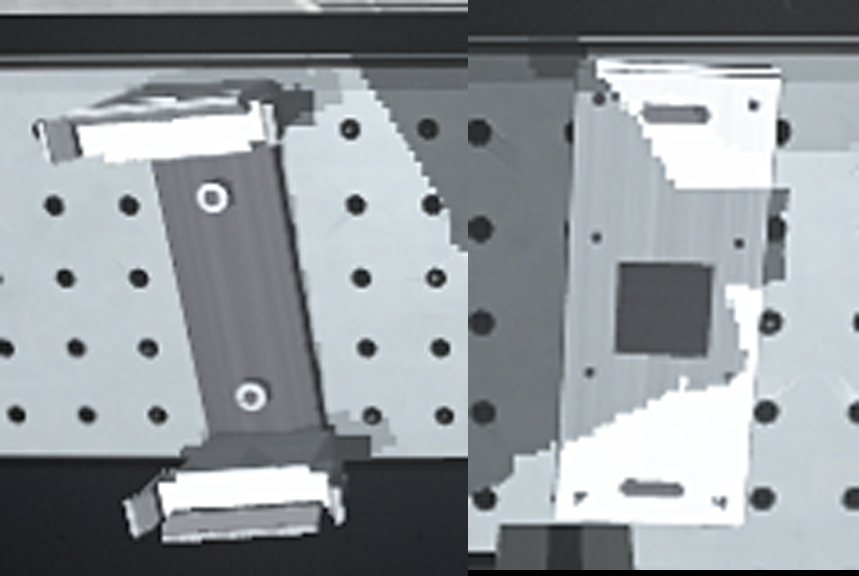

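```bash
python3 - <<'E'
from h import *
w=load('w2')
B=lambda l:[[ (u-468)/4.6+300-.4, v/4.6+132-.4] for u,v in l]
A=lambda l:[[ u/3.6+140-.4, v/3.6+125-.4] for u,v in l]
sp=px2w(w,B([(617,263),(714,265),(709,355),(614,352)]),7.2); print('spec',sp.round(1).tolist(),sp.mean(0).round(1))
sl=px2w(w,B([(676,114),(652,488)]),6); print('slots',sl.round(1).tolist(),sl.mean(0).round(1), np.arctan2(*(sl[1]-sl[0])[[1,0]]))
c=px2w(w,B([(575,68),(780,73),(557,518),(744,524)]),6); print('corn',c.round(1).tolist(),c.mean(0).round(1))
print('edge',px2w(w,B([(480,40),(850,40),(480,52)]),0).round(1).tolist())
s=px2w(w,A([(212,197),(250,397)]),13); print('screws',s.round(1).tolist(),s.mean(0).round(1),np.arctan2(*(s[1]-s[0])[[1,0]]))
f=px2w(w,A([(153,165),(207,437),(277,150),(325,430)]),8); print('foot',f.round(1).tolist(),[np.arctan2(*(f[i+1]-f[i])[[1,0]]) for i in(0,2)])
q=px2w(w,A([(78,122),(258,108),(265,147),(82,158),(160,478),(325,470),(330,500),(163,510)]),34); print('seat',q.round(1).tolist(),q[:4].mean(0),q[4:].mean(0))
# project expected nest for check: compare top cam
E
```

```text
spec [[460.9, 195.4, 7.2], [461.5, 219.9, 7.2], [485.4, 219.2, 7.2], [484.6, 194.8, 7.2]] [473.1 207.3   7.2]
slots [[423.4, 209.6, 6.0], [523.1, 205.3, 6.0]] [473.2 207.4   6. ] -0.0436325813356527
corn [[412.1, 184.8, 6.0], [413.3, 234.8, 6.0], [531.7, 180.1, 6.0], [533.6, 230.0, 6.0]] [472.7 207.4   6. ]
edge [[406.0, 161.5, 0.0], [406.1, 252.6, 0.0], [408.9, 161.5, 0.0]]
screws [[447.8, 43.5, 13.0], [516.2, 48.5, 13.0]] [482.  46.  13.] 0.07263971131097087
foot [[438.5, 23.8, 8.0], [533.2, 30.2, 8.0], [433.9, 64.0, 8.0], [530.5, 71.0, 8.0]] [np.float64(0.06782093697663939), np.float64(0.07277043657984195)]
seat [[420.0, 14.4, 34.0], [416.3, 68.0, 34.0], [427.8, 68.9, 34.0], [430.8, 14.0, 34.0], [535.4, 24.0, 34.0], [532.4, 77.7, 34.0], [543.1, 78.4, 34.0], [547.0, 23.5, 34.0]] [423.70877622  41.3504556   34.        ] [539.47570584  50.90287859  34.        ]
```

Numbers agree with the given sizes: plate centre (473,207) with yaw -0.044, and nest centre (482,46) with yaw +0.072. Next I check the black mat behind the plate before lowering the fingers there.

```bash
python3 - <<'E'
from h import *
w=load('w2');t=load('top0');s=load('scene0')
for z in (0,5,10,20): print(z,'wristmat',px2w(w,[[180,251.5]],z).round(1).tolist(),'top',px2w(t,[[300.5,166.5]],z).round(1).tolist(),'scene',px2w(s,[[343.7,192.6]],z).round(1).tolist())
print('beaker base',px2w(s,[[370,193]],0).round(),'topbeaker',px2w(t,[[310,147]],40).round())
E
```

```text
0 wristmat [[544.7, 4.1, 0.0]] top [[547.0, 191.9, 0.0]] scene [[559.6, 211.3, 0.0]]
5 wristmat [[542.2, 6.5, 5.0]] top [[546.1, 191.7, 5.0]] scene [[555.7, 205.9, 5.0]]
10 wristmat [[539.8, 8.8, 10.0]] top [[545.2, 191.5, 10.0]] scene [[551.8, 200.5, 10.0]]
20 wristmat [[534.8, 13.6, 20.0]] top [[543.4, 191.2, 20.0]] scene [[544.1, 189.7, 20.0]]
beaker base [[613. 176.   0.]] topbeaker [[601. 163.  40.]]
```

Emit:
carry_out(
  moves=[
    {"tx": 0,"ty": 0,"tz": 0,"twist": 0.014,"fingers": 0},
    {"tx": -0.1,"ty": 0,"tz": 0,"twist": 0,"fingers": 0},
    {"tx": -0.1,"ty": 0.02,"tz": 0,"twist": 0,"fingers": 0},
    {"tx": -0.1,"ty": 0.04,"tz": 0,"twist": 0,"fingers": 0},
    {"tx": -0.1,"ty": 0.04,"tz": 0,"twist": 0,"fingers": 0},
    {"tx": 0,"ty": 0,"tz": 0.1,"twist": 0,"fingers": 0},
    {"tx": 0,"ty": 0,"tz": 0.1,"twist": 0,"fingers": 0},
    {"tx": 0,"ty": 0,"tz": 0.1,"twist": 0,"fingers": 0},
    {"tx": 0,"ty": 0,"tz": 0.1,"twist": 0,"fingers": 0},
    {"tx": 0,"ty": 0,"tz": 0,"twist": 0,"fingers": 0},
    {"tx": 0,"ty": 0,"tz": 0,"twist": 0,"fingers": 0},
  ],
)

```text
clock: 3.58
eef_pos: [559.6, 206.1, 123.1]
tool_rot: [3.141, 0.001, 3.097]
force: [-0.2, 0.1, 0.7]
width: 0.3
gripper_force: 0.0
```

Emit:
carry_out(
  moves=[
    {"tx": 0.029,"ty": 0.013,"tz": 0.05,"twist": 0,"fingers": 0},
    {"tx": 0,"ty": 0,"tz": 0.08,"twist": 0,"fingers": 0},
    {"tx": 0,"ty": 0,"tz": 0.08,"twist": 0,"fingers": 0},
    {"tx": 0,"ty": 0,"tz": 0.07,"twist": 0,"fingers": 0},
    {"tx": 0,"ty": 0,"tz": 0.03,"twist": 0,"fingers": 0},
    {"tx": 0,"ty": 0,"tz": 0,"twist": 0,"fingers": 0},
    {"tx": 0,"ty": 0,"tz": 0,"twist": 0,"fingers": 0},
  ],
)

```text
clock: 4.45
eef_pos: [551.4, 210.0, 30.4]
tool_rot: [3.141, 0.002, 3.096]
force: [-0.9, 0.2, 0.2]
width: -0.1
gripper_force: 0.0
```

Emit:
carry_out(
  moves=[
    {"tx": 0,"ty": 0,"tz": 0.02,"twist": 0,"fingers": 0},
    {"tx": 0,"ty": 0,"tz": 0.015,"twist": 0,"fingers": 0},
    {"tx": 0,"ty": 0,"tz": 0.014,"twist": 0,"fingers": 0},
    {"tx": 0,"ty": 0,"tz": 0,"twist": 0,"fingers": 0},
    {"tx": 0,"ty": 0,"tz": 0,"twist": 0,"fingers": 0},
    {"tx": 0,"ty": 0,"tz": 0,"twist": 0,"fingers": 0},
  ],
)

```text
clock: 5.2
eef_pos: [550.5, 209.7, 14.6]
tool_rot: [3.142, -0.0, 3.096]
force: [-0.1, -0.5, -0.7]
width: -0.2
gripper_force: 0.3
```

Emit:
carry_out(
  moves=[
    {"tx": 0,"ty": 0,"tz": -0.003,"twist": 0,"fingers": 0},
    {"tx": 0.01,"ty": 0,"tz": 0,"twist": 0,"fingers": 0},
    {"tx": 0.01,"ty": 0,"tz": 0,"twist": 0,"fingers": 0},
    {"tx": 0.01,"ty": 0,"tz": 0,"twist": 0,"fingers": 0},
    {"tx": 0.01,"ty": 0,"tz": 0,"twist": 0,"fingers": 0},
    {"tx": 0.01,"ty": 0,"tz": 0,"twist": 0,"fingers": 0},
    {"tx": 0.01,"ty": 0,"tz": 0,"twist": 0,"fingers": 0},
    {"tx": 0.01,"ty": 0,"tz": 0,"twist": 0,"fingers": 0},
    {"tx": 0.01,"ty": 0,"tz": 0,"twist": 0,"fingers": 0},
    {"tx": 0,"ty": 0,"tz": 0,"twist": 0,"fingers": 0},
  ],
)

```text
clock: 6.45
eef_pos: [526.2, 210.7, 15.5]
tool_rot: [-3.141, -0.0, 3.096]
force: [0.4, -0.5, -0.3]
width: 0.5
gripper_force: 0.0
```

```bash
python3 - <<'E'
from h import *
snap('wrist','w3');snap('scene','s3')
a=cv2.imread('pics/w3.png'); b=cv2.imread('pics/s3.png')[150:260,250:410]
b=cv2.resize(b,None,fx=2.5,fy=2.5,interpolation=cv2.INTER_CUBIC); a=a[0:300]
b=cv2.copyMakeBorder(b,0,0,0,640-b.shape[1],0); cv2.imwrite('pics/c3.png',np.vstack([a,b])); print(ctrl.read_state()['eef_pos'])
E
```

```text
[526.56895228 210.67766253  15.48018509]
```

View pics/c3.png

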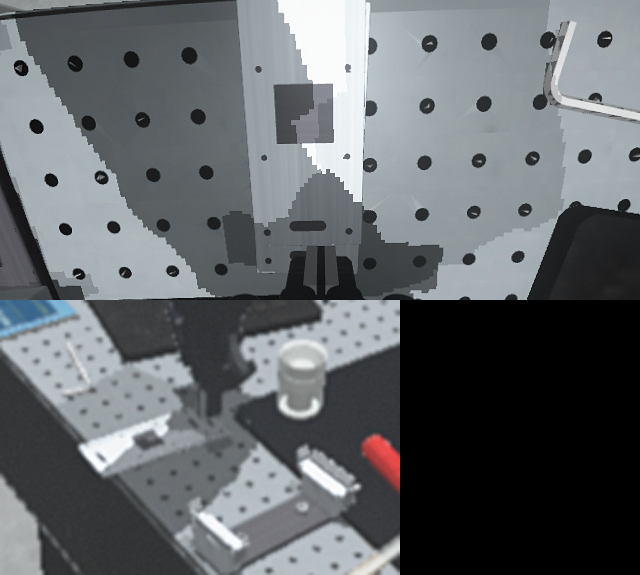

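The upper plate has slid forward: specimen at (304,113), its rear edge at row ~245, and the lower plate's rear still at row ~272.

```bash
python3 - <<'E'
from h import *
w=load('w3')
sp=px2w(w,[(275,85),(333,84),(333,143),(276,143)],7.2); print(sp.round(1).tolist(),sp.mean(0).round(1))
print('slot',px2w(w,[(307.5,225.5)],6).round(1),'rear',px2w(w,[(262,245)],6).round(1),'lower rear',px2w(w,[(262,272)],3).round(1))
E
```

```text
[[442.9, 196.6, 7.2], [443.6, 220.0, 7.2], [467.3, 219.2, 7.2], [466.2, 195.1, 7.2]] [455.  207.7   7.2]
slot [[504.8 206.2   6. ]] rear [[513.6 184.2   6. ]] lower rear [[529.6 182.    3. ]]
```

Emit:
carry_out(
  moves=[
    {"tx": 0.01,"ty": 0,"tz": 0,"twist": 0,"fingers": 0},
    {"tx": 0.01,"ty": 0,"tz": 0,"twist": 0,"fingers": 0},
    {"tx": 0.01,"ty": 0,"tz": 0,"twist": 0,"fingers": 0},
    {"tx": 0.01,"ty": 0,"tz": 0,"twist": 0,"fingers": 0},
    {"tx": 0.01,"ty": 0,"tz": 0,"twist": 0,"fingers": 0},
    {"tx": 0.01,"ty": 0,"tz": 0,"twist": 0,"fingers": 0},
    {"tx": 0.01,"ty": 0,"tz": 0,"twist": 0,"fingers": 0},
    {"tx": 0.01,"ty": 0,"tz": 0,"twist": 0,"fingers": 0},
    {"tx": 0.01,"ty": 0,"tz": 0,"twist": 0,"fingers": 0},
    {"tx": 0.006,"ty": 0,"tz": 0,"twist": 0,"fingers": 0},
    {"tx": 0.004,"ty": 0,"tz": 0,"twist": 0,"fingers": 0},
    {"tx": 0,"ty": 0,"tz": 0,"twist": 0,"fingers": 0},
  ],
)

```text
clock: 8.05
eef_pos: [496.5, 212.1, 15.5]
tool_rot: [3.142, -0.0, 3.096]
force: [-0.8, 0.4, -0.1]
width: 0.0
gripper_force: 0.0
```

Emit:
carry_out(
  moves=[
    {"tx": -0.015,"ty": 0,"tz": 0,"twist": 0,"fingers": 0},
    {"tx": -0.005,"ty": 0,"tz": -0.08,"twist": 0,"fingers": 0},
    {"tx": 0,"ty": 0,"tz": -0.13,"twist": 0,"fingers": 0},
    {"tx": 0,"ty": 0,"tz": -0.14,"twist": 0,"fingers": 0},
    {"tx": 0.09,"ty": 0,"tz": 0,"twist": 0,"fingers": 1},
    {"tx": 0.1,"ty": 0,"tz": 0,"twist": 0,"fingers": 1},
    {"tx": 0.1,"ty": -0.013,"tz": 0,"twist": 0,"fingers": 1},
    {"tx": 0.08,"ty": -0.013,"tz": 0,"twist": 0,"fingers": 1},
    {"tx": 0,"ty": 0,"tz": 0,"twist": 0,"fingers": 1},
    {"tx": 0,"ty": 0,"tz": 0,"twist": 0,"fingers": 1},
  ],
)

```text
clock: 9.3
eef_pos: [393.1, 209.5, 120.7]
tool_rot: [3.141, 0.002, 3.096]
force: [0.1, 0.2, 0.6]
width: 85.3
gripper_force: 0.0
```

```bash
python3 - <<'E'
from h import *
snap('wrist','w4'); s=ctrl.read_state(); print(s['eef_pos'],s['tool_rot'],s['width'],np.round(s['qpos'],2))
E
```

```text
[393.14134509 209.4214451  120.66528232] [3.14061097e+00 1.87303639e-03 3.09555971e+00] 85.3946155846218 [-0.55  0.55 -0.01  2.19  0.01  0.4   0.96]
```

View pics/w4.png

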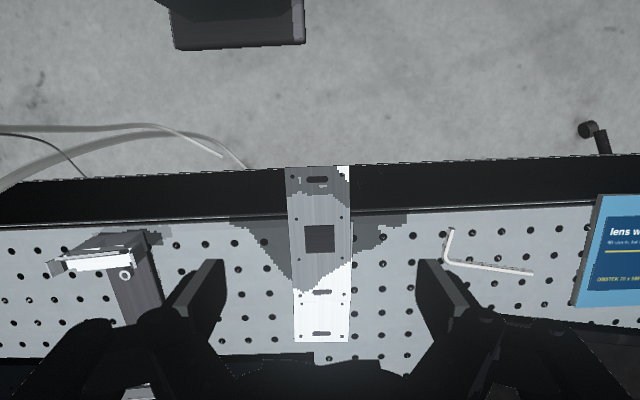

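The wrist view shows the plate overhanging the edge (edge row ~215, plate front row 166). Specimen is at (319,239), its slots at (317,180) and (321,293), and the lower plate ends at row 343.

```bash
python3 - <<'E'
from h import *
w=load('w4')
sp=px2w(w,[(305,225),(333,225),(334,252),(305,252)],7.2); print(sp.mean(0).round(1))
sl=px2w(w,[(317,180),(321,293)],6);print(sl.round(1).tolist(),np.arctan2(*(sl[1]-sl[0])[[1,0]]))
print('front',px2w(w,[(285,167),(350,166)],6).round(1).tolist(),'lrear',px2w(w,[(296,342),(350,343)],3).round(1).tolist(),'edge',px2w(w,[(270,218)],0))
E
```

```text
[425.  207.4   7.2]
[[376.2, 208.1, 6.0], [476.8, 206.5, 6.0]] -0.01581360958047978
front [[364.9, 184.2, 6.0], [366.5, 233.7, 6.0]] lrear [[530.5, 180.7, 3.0], [534.0, 230.8, 3.0]] edge [[407.89592337 167.79778379   0.        ]]
```

Emit:
carry_out(
  moves=[
    {"tx": 0,"ty": -0.004,"tz": 0.05,"twist": -0.008,"fingers": 1},
    {"tx": 0,"ty": 0,"tz": 0.1,"twist": 0,"fingers": 1},
    {"tx": 0,"ty": 0,"tz": 0.1,"twist": 0,"fingers": 1},
    {"tx": 0,"ty": 0,"tz": 0.1,"twist": 0,"fingers": 1},
    {"tx": 0,"ty": 0,"tz": 0.05,"twist": 0,"fingers": 1},
    {"tx": 0,"ty": 0,"tz": 0.022,"twist": 0,"fingers": 1},
    {"tx": 0,"ty": 0,"tz": 0,"twist": 0,"fingers": 1},
    {"tx": 0,"ty": 0,"tz": 0,"twist": 0,"fingers": 1},
  ],
)

```text
clock: 10.35
eef_pos: [392.0, 202.0, 16.7]
tool_rot: [-3.125, -0.001, 3.121]
force: [-0.9, 0.3, -0.2]
width: 85.3
gripper_force: 0.0
```

```bash
python3 - <<'E'
from h import *
s=ctrl.read_state(); print(s['eef_pos'],s['tool_rot'],np.round(s['qpos'],3),np.round(s['qd'],3),s['force'])
E
```

```text
[391.9577586  202.00258435  16.6828898 ] [-3.12456500e+00 -1.17793635e-03  3.12117814e+00] [-0.391  0.786 -0.234  2.226  0.867  0.235  0.139] [-0.006 -0.01  -0.001  0.006  0.003 -0.    -0.007] [-0.92359744  0.32219168 -0.21222236]
```

Emit:
carry_out(
  moves=[
    {"tx": 0,"ty": 0.01,"tz": 0.01,"twist": 0,"fingers": 1},
    {"tx": 0,"ty": 0.01,"tz": 0.01,"twist": 0,"fingers": 1},
    {"tx": 0,"ty": 0,"tz": 0.01,"twist": 0,"fingers": 1},
  ],
)

```text
clock: 10.72
eef_pos: [391.3, 208.4, 7.4]
tool_rot: [-3.125, -0.002, 3.123]
force: [0.4, 0.2, 0.2]
width: 85.0
gripper_force: 0.0
```

```bash
python3 - <<'E'
from h import *
s=ctrl.read_state(); print(s['eef_pos'],s['tool_rot'],np.round(s['qpos'],3),np.round(s['qd'],3),s['force'])
E
```

```text
[391.32532364 208.38900608   7.42544067] [-3.12472890e+00 -1.59244301e-03  3.12277495e+00] [-0.395  0.809 -0.246  2.22   0.947  0.235  0.049] [ 0.041  0.061 -0.043  0.009  0.3    0.005 -0.288] [0.39618559 0.21873001 0.23791218]
```

Emit:
carry_out(
  moves=[
    {"tx": -0.003,"ty": 0,"tz": 0.01,"twist": 0,"fingers": 1},
    {"tx": 0,"ty": 0,"tz": 0.01,"twist": 0,"fingers": 1},
    {"tx": 0,"ty": 0,"tz": 0.01,"twist": 0,"fingers": 1},
    {"tx": 0,"ty": 0,"tz": 0.01,"twist": 0,"fingers": 1},
    {"tx": 0,"ty": 0,"tz": 0.006,"twist": 0,"fingers": 1},
    {"tx": 0,"ty": 0,"tz": 0,"twist": 0,"fingers": 1},
  ],
)

```text
clock: 11.48
eef_pos: [392.0, 207.5, -6.4]
tool_rot: [-3.124, -0.002, 3.122]
force: [0.9, -0.6, 0.3]
width: 85.3
gripper_force: 0.0
```

Now close the fingers.

Emit:
carry_out(
  moves=[
    {"tx": 0,"ty": 0,"tz": 0,"twist": 0,"fingers": 0.7},
    {"tx": 0,"ty": 0,"tz": 0,"twist": 0,"fingers": 0.64},
    {"tx": 0,"ty": 0,"tz": 0,"twist": 0,"fingers": 0.6},
    {"tx": 0,"ty": 0,"tz": 0,"twist": 0,"fingers": 0.5},
    {"tx": 0,"ty": 0,"tz": 0,"twist": 0,"fingers": 0.4},
    {"tx": 0,"ty": 0,"tz": 0,"twist": 0,"fingers": 0.4},
    {"tx": 0,"ty": 0,"tz": 0,"twist": 0,"fingers": 0.4},
  ],
)

```text
clock: 12.35
eef_pos: [392.1, 207.6, -6.2]
tool_rot: [-3.124, -0.002, 3.122]
force: [-1.0, -1.0, 4.5]
width: 47.9
gripper_force: 61.0
```

```bash
python3 - <<'E'
from h import *
im=snap('wrist','w5'); s=ctrl.read_state(); print(s['eef_pos'],s['tool_rot'],s['width'],np.round(s['qpos'],2),s['gripper_force'])
sc=snap('scene','s5')['color'][140:270,240:420]
cv2.imwrite('pics/c5.png',np.vstack([cv2.resize(im['color'],(480,300)),cv2.resize(sc,(480,300))[:300]]))
E
```

```text
[392.13079505 207.58566796  -6.19130101] [-3.12445313e+00 -1.88950079e-03  3.12204890e+00] 47.953539134655074 [-0.38  0.84 -0.26  2.22  1.09  0.24 -0.09] 61.05177713558078
```

View pics/c5.png

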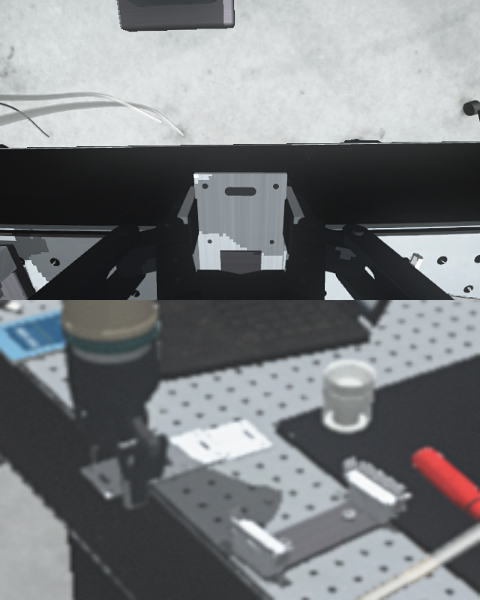

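The grip is on: width 48 mm, 61 N, the pads either side of the overhang at (240,215) in the crop and clear of the specimen at (240,262). Lifting.

Emit:
carry_out(
  moves=[
    {"tx": 0,"ty": 0,"tz": -0.01,"twist": 0,"fingers": 0.4},
    {"tx": 0,"ty": 0,"tz": -0.015,"twist": 0,"fingers": 0.4},
    {"tx": 0,"ty": 0,"tz": -0.02,"twist": 0,"fingers": 0.4},
    {"tx": 0,"ty": 0,"tz": -0.03,"twist": 0,"fingers": 0.4},
    {"tx": 0,"ty": 0,"tz": -0.04,"twist": 0,"fingers": 0.4},
    {"tx": 0,"ty": 0,"tz": -0.05,"twist": 0,"fingers": 0.4},
    {"tx": 0,"ty": 0,"tz": -0.06,"twist": 0,"fingers": 0.4},
    {"tx": 0,"ty": 0,"tz": -0.06,"twist": 0,"fingers": 0.4},
    {"tx": 0,"ty": 0,"tz": -0.06,"twist": 0,"fingers": 0.4},
    {"tx": 0,"ty": 0,"tz": -0.05,"twist": 0,"fingers": 0.4},
    {"tx": 0,"ty": 0,"tz": 0,"twist": 0,"fingers": 0.4},
  ],
)

```text
clock: 13.82
eef_pos: [392.9, 209.8, 113.3]
tool_rot: [-3.126, -0.0, 3.122]
force: [-0.2, -0.4, -1.1]
width: 47.7
gripper_force: 61.7
```

```bash
cat > m.py <<'E'
from h import *
import sys
# front corners/slot of the plate in full-image pixels: report plate pose relative to the TCP
def rel(w,corn,slot,z,s):
    c=px2w(w,corn,z); sl=px2w(w,slot,z)[0]; d=c[1]-c[0]; yaw=np.arctan2(-d[0],d[1])
    ax=np.array([np.cos(yaw),np.sin(yaw)]); return c.round(1).tolist(),np.linalg.norm(d),yaw,c.mean(0)[:2]+60*ax,sl[:2]+50*ax
E
python3 - <<'E'
from h import *; from m import rel
print(rel(load('w5'),[(257.3,230.7),(382.7,230.7)],[(320,254.7)],6,0))
im=snap('wrist','w6'); s=ctrl.read_state(); print(s['eef_pos'],s['tool_rot'],s['width'],np.round(s['qpos'],2),s['gripper_force'])
g=lambda t:cv2.cvtColor(cv2.imread(f'pics/{t}.png'),cv2.COLOR_BGR2GRAY)
for t in ('w5','w6'):
    i=g(t); e=cv2.Canny(i[200:350,230:410],60,150)
    l=cv2.HoughLinesP(e,1,np.pi/360,25,minLineLength=35,maxLineGap=6)
    print(t,sorted([(q[0][:2]+[230,200]).tolist()+(q[0][2:]+[230,200]).tolist() for q in l],key=lambda x:x[1]))
E
```

```text
([[364.2, 183.9, 6.0], [364.9, 233.2, 6.0]], np.float64(49.32020317099317), np.float64(-0.013309171604336338), array([424.55741455, 207.74327719]), array([424.95837369, 207.74730033]))
[392.61017624 209.38550895 112.64878309] [-3.12466009e+00 -1.16055920e-03  3.12159193e+00] 47.97498535546504 [-0.13  0.65 -0.63  2.17  0.75  0.57  0.22] 61.67204190976918
w5 [[268, 229, 351, 229], [388, 249, 405, 289], [236, 288, 251, 253], [377, 309, 381, 253], [377, 311, 384, 346], [294, 333, 348, 334], [348, 340, 385, 340]]
w6 [[247, 215, 294, 215], [343, 216, 399, 216], [270, 221, 353, 221], [379, 228, 405, 289], [293, 230, 356, 230], [236, 289, 254, 248], [376, 311, 382, 239], [292, 333, 348, 333]]
```

```bash
python3 - <<'E'
from h import *
for t in ('w5','w6'):
    i=cv2.cvtColor(cv2.imread(f'pics/{t}.png'),cv2.COLOR_BGR2GRAY).astype(int)
    for c in (285,345): print(t,c,'rows208-240',i[208:241,c].tolist())
    print(t,'slot/spec col 320 rows 240-350',i[240:352:2,320].tolist())
    print(t,'row 240 cols 250-265',i[242,248:270].tolist(),i[242,370:392].tolist())
E
```

```text
w5 285 rows208-240 [48, 46, 47, 46, 46, 47, 47, 45, 45, 45, 44, 43, 45, 43, 43, 43, 42, 42, 43, 42, 40, 47, 119, 120, 142, 145, 144, 144, 145, 145, 144, 145, 144]
w5 345 rows208-240 [46, 47, 46, 45, 46, 46, 45, 44, 45, 42, 44, 43, 42, 41, 42, 42, 43, 42, 42, 42, 41, 47, 123, 121, 145, 148, 147, 148, 148, 147, 148, 147, 148]
w5 slot/spec col 320 rows 240-350 [144, 144, 142, 144, 143, 52, 60, 62, 60, 60, 73, 143, 142, 143, 142, 143, 142, 142, 143, 144, 142, 144, 142, 144, 143, 144, 142, 143, 144, 144, 144, 144, 143, 144, 144, 144, 143, 144, 143, 143, 143, 142, 142, 143, 140, 197, 207, 54, 74, 76, 75, 73, 73, 73, 74, 73]
w5 row 240 cols 250-265 [35, 34, 35, 34, 35, 35, 35, 35, 33, 32, 44, 197, 218, 217, 217, 221, 154, 145, 146, 144, 141, 141] [150, 151, 150, 148, 147, 150, 153, 152, 152, 153, 152, 157, 147, 26, 33, 45, 46, 38, 35, 34, 33, 35]
w6 285 rows208-240 [30, 29, 30, 31, 31, 29, 43, 64, 85, 61, 27, 34, 39, 46, 107, 106, 105, 104, 105, 103, 104, 106, 100, 93, 102, 118, 118, 119, 117, 118, 118, 119, 117]
w6 345 rows208-240 [32, 31, 32, 31, 30, 39, 64, 69, 62, 29, 30, 34, 38, 66, 73, 74, 74, 91, 118, 123, 122, 122, 104, 95, 102, 121, 123, 122, 122, 121, 121, 123, 121]
w6 slot/spec col 320 rows 240-350 [118, 117, 116, 117, 118, 40, 48, 50, 49, 50, 52, 121, 118, 117, 118, 118, 118, 117, 119, 118, 117, 118, 118, 119, 119, 118, 117, 116, 118, 118, 117, 118, 117, 117, 117, 116, 116, 116, 115, 116, 117, 116, 115, 114, 110, 170, 178, 35, 61, 61, 59, 59, 59, 61, 60, 58]
w6 row 240 cols 250-265 [114, 113, 113, 111, 112, 113, 113, 112, 113, 110, 110, 174, 182, 184, 146, 118, 118, 121, 119, 117, 115, 116] [124, 127, 123, 122, 122, 125, 127, 128, 125, 128, 127, 129, 126, 37, 53, 54, 48, 39, 32, 72, 213, 207]
```

No slip and no pitch: the slot and specimen edges sit on the same rows before and after the lift. Moving to above the nest.

Emit:
carry_out(
  moves=[
    {"tx": 0,"ty": 0,"tz": 0,"twist": -0.014,"fingers": 0.4},
    {"tx": 0,"ty": 0,"tz": 0,"twist": -0.014,"fingers": 0.4},
    {"tx": -0.015,"ty": -0.06,"tz": 0,"twist": 0,"fingers": 0.4},
    {"tx": -0.02,"ty": -0.08,"tz": 0,"twist": 0,"fingers": 0.4},
    {"tx": -0.03,"ty": -0.095,"tz": 0,"twist": 0,"fingers": 0.4},
    {"tx": -0.03,"ty": -0.095,"tz": 0,"twist": 0,"fingers": 0.4},
    {"tx": -0.026,"ty": -0.095,"tz": 0,"twist": 0,"fingers": 0.4},
    {"tx": -0.02,"ty": -0.08,"tz": 0,"twist": 0,"fingers": 0.4},
    {"tx": -0.01,"ty": -0.06,"tz": 0,"twist": 0,"fingers": 0.4},
    {"tx": 0,"ty": 0,"tz": 0,"twist": 0,"fingers": 0.4},
    {"tx": 0,"ty": 0,"tz": 0,"twist": 0,"fingers": 0.4},
  ],
)

```text
clock: 15.25
eef_pos: [448.9, 44.6, 114.8]
tool_rot: [-3.125, -0.004, -3.072]
force: [0.3, -0.4, -0.2]
width: 48.1
gripper_force: 61.7
```

```bash
python3 - <<'E'
from h import *
s=ctrl.read_state(); print(s['eef_pos'],s['tool_rot'],s['width'],np.round(s['qpos'],2),s['gripper_force'])
E
```

```text
[448.90769535  44.560374   114.78795975] [-3.12548562 -0.00378897 -3.07168718] 48.08903753910821 [ 0.29  0.66 -0.68  2.16  0.78  0.6   0.67] 61.712608840316534
```

Emit:
carry_out(
  moves=[
    {"tx": -0.002,"ty": -0.003,"tz": 0.03,"twist": 0,"fingers": 0.4},
    {"tx": 0,"ty": 0,"tz": 0.04,"twist": 0,"fingers": 0.4},
    {"tx": 0,"ty": 0,"tz": 0.04,"twist": 0,"fingers": 0.4},
    {"tx": 0,"ty": 0,"tz": 0.04,"twist": 0,"fingers": 0.4},
    {"tx": 0,"ty": 0,"tz": 0.04,"twist": 0,"fingers": 0.4},
    {"tx": 0,"ty": 0,"tz": 0.03,"twist": 0,"fingers": 0.4},
    {"tx": 0,"ty": 0,"tz": 0,"twist": 0,"fingers": 0.4},
    {"tx": 0,"ty": 0,"tz": 0,"twist": 0,"fingers": 0.4},
  ],
)

```text
clock: 16.25
eef_pos: [449.8, 41.7, 49.1]
tool_rot: [-3.125, -0.003, -3.073]
force: [0.2, -0.5, -1.0]
width: 47.7
gripper_force: 61.7
```

```bash
python3 - <<'E'
from h import *
im=snap('wrist','w7'); s=ctrl.read_state(); print(s['eef_pos'],s['tool_rot'])
b=snap('scene','s7')['color'][170:270,290:430]
a=cv2.resize(im['color'][190:310,200:440],None,fx=2.5,fy=2.5,interpolation=cv2.INTER_CUBIC)
b=cv2.resize(b,(420,300),interpolation=cv2.INTER_CUBIC)
cv2.imwrite('pics/c7.png',np.vstack([a,cv2.copyMakeBorder(b,0,0,0,180,0)]))
E
```

```text
[449.89282016  41.69034945  49.20451459] [-3.12469100e+00 -2.96044223e-03 -3.07320457e+00]
```

View pics/c7.png

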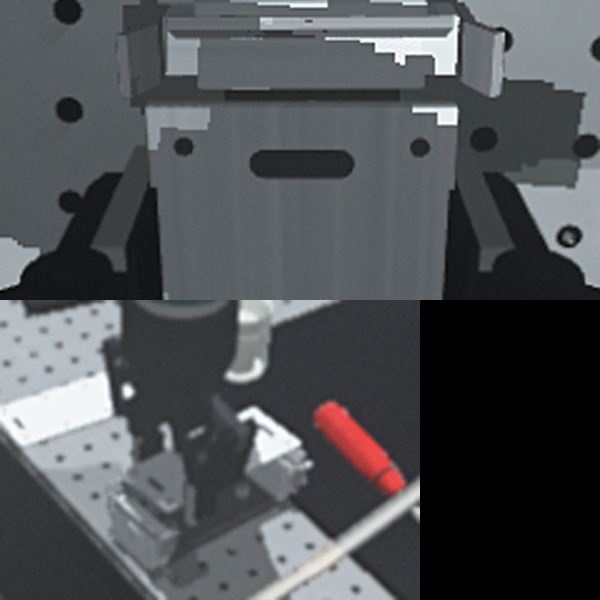

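The picture shows the plate front corners at crop (148,105) and (457,105), and the front side lips at (119,35) and (505,35), so the plate is slightly off to one side. I'll work out the correction.

```bash
python3 - <<'E'
from h import *
from m import rel
w=load('w7'); C=lambda l:[[u/2.5+200-.3,v/2.5+190-.3] for u,v in l]
s=ctrl.read_state()['eef_pos']; zp=s[2]+10.7+1.5
c,wd,yaw,p1,p2=rel(w,C([(148,105),(457,105)]),C([(302,164)]),zp,0); print('plate',c,wd,yaw,p1.round(1),p2.round(1), p1-s[:2])
# lips
n=np.array([np.cos(.072),np.sin(.072)])
for z,l in ((46,[(119,35),(505,32)]),(34,[(163,75),(462,75)]),(38,[(166,36),(458,36)])):
    q=px2w(w,C(l),z); print(z,q.round(1).tolist(),np.linalg.norm(q[1]-q[0]),q.mean(0).round(1))
print('lateral of screws-based nest line at x=418:',46+(418-482)*.072)
E
```

```text
plate [[424.5, 16.4, 61.5], [420.9, 64.9, 61.5]] 48.58839216729981 0.07463333162077672 [482.5  45.1] [482.7  45.1] [32.54188751  3.51162625]
46 [[418.4, 8.3, 46.0], [413.0, 74.8, 46.0]] 66.71791006228031 [415.7  41.5  46. ]
34 [[429.9, 14.0, 34.0], [425.7, 70.9, 34.0]] 57.13398806685458 [427.8  42.5  34. ]
38 [[420.7, 15.1, 38.0], [416.8, 68.4, 38.0]] 53.4653861448424 [418.7  41.7  38. ]
lateral of screws-based nest line at x=418: 41.392
```

Emit:
carry_out(
  moves=[
    {"tx": 0.001,"ty": 0.005,"tz": 0,"twist": 0,"fingers": 0.4},
    {"tx": 0,"ty": 0,"tz": 0.01,"twist": 0,"fingers": 0.4},
    {"tx": 0,"ty": 0,"tz": 0.015,"twist": 0,"fingers": 0.4},
    {"tx": 0,"ty": 0,"tz": 0.015,"twist": 0,"fingers": 0.4},
    {"tx": 0,"ty": 0,"tz": 0.015,"twist": 0,"fingers": 0.4},
    {"tx": 0,"ty": 0,"tz": 0.01,"twist": 0,"fingers": 0.4},
    {"tx": 0,"ty": 0,"tz": 0,"twist": 0,"fingers": 0.4},
    {"tx": 0,"ty": 0,"tz": 0,"twist": 0,"fingers": 0.4},
  ],
)

```text
clock: 17.35
eef_pos: [449.2, 42.8, 29.5]
tool_rot: [-3.125, -0.003, -3.073]
force: [-0.5, -0.2, -1.1]
width: 48.0
gripper_force: 61.7
```

Emit:
carry_out(
  moves=[
    {"tx": 0,"ty": 0,"tz": 0.004,"twist": 0,"fingers": 0.4},
    {"tx": 0,"ty": 0,"tz": 0.004,"twist": 0,"fingers": 0.4},
    {"tx": 0,"ty": 0,"tz": 0.004,"twist": 0,"fingers": 0.4},
    {"tx": 0,"ty": 0,"tz": 0,"twist": 0,"fingers": 0.4},
  ],
)

```text
clock: 17.85
eef_pos: [449.2, 42.6, 25.7]
tool_rot: [-3.124, -0.004, -3.073]
force: [0.9, -0.1, 0.3]
width: 48.0
gripper_force: 61.7
```

Emit:
carry_out(
  moves=[
    {"tx": 0,"ty": 0,"tz": 0.003,"twist": 0,"fingers": 0.4},
    {"tx": 0,"ty": 0,"tz": 0,"twist": 0,"fingers": 0.4},
    {"tx": 0,"ty": 0,"tz": 0,"twist": 0,"fingers": 0.4},
  ],
)

```text
clock: 18.23
eef_pos: [449.3, 42.7, 25.2]
tool_rot: [-3.124, -0.003, -3.073]
force: [-1.0, 0.0, 5.0]
width: 48.0
gripper_force: 62.1
```

Emit:
carry_out(
  moves=[
    {"tx": 0,"ty": 0,"tz": 0.003,"twist": 0,"fingers": 0.4},
    {"tx": 0,"ty": 0,"tz": 0,"twist": 0,"fingers": 0.4},
  ],
)

```text
clock: 18.48
eef_pos: [449.3, 42.7, 25.1]
tool_rot: [-3.124, -0.002, -3.073]
force: [-2.8, -0.0, 17.3]
width: 47.9
gripper_force: 62.8
```

The plate touches down at the expected height. I'll ease the load, open partway, then retreat upward.

Emit:
carry_out(
  moves=[
    {"tx": 0,"ty": 0,"tz": -0.003,"twist": 0,"fingers": 0.4},
    {"tx": 0,"ty": 0,"tz": 0,"twist": 0,"fingers": 0.58},
    {"tx": 0,"ty": 0,"tz": 0,"twist": 0,"fingers": 0.64},
    {"tx": 0,"ty": 0,"tz": 0,"twist": 0,"fingers": 0.72},
    {"tx": 0,"ty": 0,"tz": 0,"twist": 0,"fingers": 0.75},
    {"tx": 0,"ty": 0,"tz": 0,"twist": 0,"fingers": 0.75},
  ],
)

```text
clock: 19.23
eef_pos: [449.2, 42.7, 24.9]
tool_rot: [-3.125, -0.004, -3.073]
force: [0.2, 0.7, 1.2]
width: 64.5
gripper_force: 0.0
```

Emit:
carry_out(
  moves=[
    {"tx": 0,"ty": 0,"tz": -0.02,"twist": 0,"fingers": 0.75},
    {"tx": 0,"ty": 0,"tz": -0.04,"twist": 0,"fingers": 0.75},
    {"tx": 0,"ty": 0,"tz": -0.06,"twist": 0,"fingers": 0.75},
    {"tx": 0,"ty": 0,"tz": -0.1,"twist": 0,"fingers": 0.75},
    {"tx": 0,"ty": 0,"tz": -0.1,"twist": 0,"fingers": 0.75},
    {"tx": 0,"ty": 0,"tz": -0.1,"twist": 0,"fingers": 0.75},
    {"tx": 0,"ty": 0,"tz": 0,"twist": 0,"fingers": 0.75},
    {"tx": 0,"ty": 0,"tz": 0,"twist": 0,"fingers": 0.75},
  ],
)

```text
clock: 20.23
eef_pos: [449.1, 44.4, 150.7]
tool_rot: [-3.124, -0.004, -3.074]
force: [0.7, -0.2, -0.1]
width: 63.9
gripper_force: 0.0
```

```bash
python3 - <<'E'
from h import *
w=snap('wrist','w8'); s=ctrl.read_state(); print(s['eef_pos'],s['force'],s['width'])
g=cv2.cvtColor(w['color'],cv2.COLOR_BGR2GRAY)
# dark square specimen: blobs with area and centre, expected near nest centre
for th in (60,80,100):
  n,l,st,ce=cv2.connectedComponentsWithStats((cv2.GaussianBlur(g,(3,3),0)<th).astype(np.uint8))
  for k in range(1,n):
    x,y,ww,h,a=st[k]
    if 80<a<6000 and a>.6*ww*h and ww<90:
        p=px2w(w,[ce[k]],35.5+1.5)[0]
        if abs(p[0]-482)<75 and abs(p[1]-46)<40: print(th,st[k].tolist(),p.round(1))
E
```

```text
[448.92588735  44.44206926 150.34411586] [-0.03409974  0.19878687  0.00717264] 63.96743814776681
60 [311, 179, 21, 5, 101] [432.4  42.1  37. ]
80 [276, 158, 10, 20, 150] [425.  11.  37.]
80 [310, 178, 23, 7, 144] [432.5  42.1  37. ]
80 [307, 228, 30, 27, 758] [482.4  45.8  37. ]
100 [309, 177, 25, 9, 198] [432.5  42.   37. ]
100 [307, 227, 30, 28, 805] [482.4  45.7  37. ]
```

The specimen sits at (482.4, 45.8), the front slot is 50.0 mm from it, and yaw is 0.074. That matches the nest pose, so I'm handing in.

```bash
python3 -c "
from cell import job
print(job.finish_job())"
```

```text
the job is handed in; nothing more can be done
None
```

The upper plate is in the nest and the job is handed in at about 20 s. The last wrist image put its centre within about 1 mm of the nest's and turned under 0.01 rad from it. I did not image the plate's rear end or re-measure the lower plate and bystanders after placing, and no verdict came back.

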